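Line up the green glass jars from dark to pale

ROBOT

A 6-joint arm with a two-finger parallel gripper is mounted at the origin on the work surface. World frame = base frame: x ahead of the robot, y to its left, z up, the work surface at z = 0. Lengths are in m, angles in degrees, forces in N, time in s.
With the tool pointing down it reaches from about 0.325 to 0.85 m from the base axis. Payload 15.5 kg.
Tool frame: the origin (TCP) lies at the very end of the fingers, on their centre line; the grasp point (between the pads) lies arm.grip_depth behind it (arm.grip_depth is the distance from the TCP to the grasp point, in m); z points along the fingers, y is the line along which they close (so a half turn about z gives the same grasp; the last joint's range is limited). The gripper opens to 91 mm and grips with 3 to 60 N. Pads are 32 mm wide; open, the fingers measure 118 mm over their backs; the gripper's body (76 mm by 178 mm) begins 60 mm behind the grasp point.
Start: joints at [-78.467, 28.281, 77.091, -0, 74.628, -5.472], TCP at [0.183, -0.598, 0.214] pointing down, gripper open.
Joint ranges: [-166.48, 166.48], [-47.26, 123.95], [12.59, 153.08], [-70.14, 250.14], [6.76, 159.57], [-176.63, 176.63]. Speed limits (degrees/s): [108.29, 108.29, 147.25, 172.46, 172.46, 172.46].

INTERFACE

Orientations are given as a 3x3 rotation matrix whose columns are the frame's x, y, z axes.
In Python, from rig import arm gives the robot as it stands. Calls block until the motion is done:
- arm.move_to(position, orientation): joint-space move of the TCP to a pose.
- arm.move_l(position, orientation=None, feed=0.15): straight line of the TCP; orientation=None keeps the orientation; feed is the mean speed in m/s.
- arm.move_joints(angles): joint-space move.
- arm.grip(opening): finger opening in m; the grip force is fixed at half the most; returns when the fingers have stopped.
- arm.sleep(seconds).
- arm.solve_ik(position, orientation): joint angles nearest the present ones, or None.
- arm.snapshot(name): name is "scene" or "top" or "wrist"; returns the picture (420x560x3 uint8, red, green, blue); there is no depth.
- arm.get_calibration(name): a dict with "intrinsics" (3x3 intrinsics, pixels), "cam_to_world" (4x4, takes a point from camera to world coordinates). Camera axes: x right, y down, z forward; pixel columns grow to the right and rows downward; lengths in m; the calibration is good to about 2 mm. A picture is of the moment at which its call begins: read the wrist's pose just before it. get_calibration takes no time and is no camera call; for the wrist camera it gives the pose at the moment of the call.
A pose or a line that the arm cannot do raises arm.Unreachable and nothing moves.
- arm.sign_off(): hands the job in; it is judged then, once.
Readings, each from a call of its own:
- arm.current_t(): time.
- arm.current_joint_positions(): joint angles.
- arm.current_dq(): joint speeds.
- arm.current_tau(): joint torques, N m.
- arm.current_ee_pos(): TCP position.
- arm.current_tool_rot(): TCP orientation.
- arm.current_force(): force on the tool from outside, world axes, zero at the start.
- arm.current_torque(): the same for the moment, N m.
- arm.current_width(): finger opening in m.
- arm.current_grasp_force(): force on a finger pad.
Only numpy, scipy, OpenCV 4.12 (cv2) and the standard library are available. Lean on these libraries where they do the work, as an engineer would, in place of code of your own. Each camera call takes 0.05 s, during which the arm holds its last target. There are 200 camera calls.

TASK

Stand the four jars of green glass upright on the display rail, one centred on each felt pad, in order of shade: the darkest next to the black-green end block, getting steadily paler towards the white end block. Set the jars down gently, do not drop them or knock them over, and leave the jar of red glass where it stands.

Things in the scene. Friction and masses are not known exactly. Their poses are not given: they have to be found in the camera images.
- jar_dark_centre (a point): Jar of green glass, the DARKEST green, almost black-green of the four: closed upright round glass jar, 46 mm in diameter up to 41 mm above its base, white lid 41 mm in diameter above 46 mm, a coloured glass sample nugget glued on the lid, 61 mm tall in all, about 0.18 kg; the point lies on its axis, 30 mm above its base; z points out of the lid. It starts standing on the table, at any of five places.
- jar_mid_centre (a point): Jar of green glass, deep emerald green, second darkest of the four: closed upright round glass jar, 46 mm in diameter up to 41 mm above its base, white lid 41 mm in diameter above 46 mm, a coloured glass sample nugget glued on the lid, 61 mm tall in all, about 0.18 kg; the point lies on its axis, 30 mm above its base; z points out of the lid. It starts standing on the table, at any of five places.
- jar_light_centre (a point): Jar of green glass, light grass green, third darkest of the four: closed upright round glass jar, 46 mm in diameter up to 41 mm above its base, white lid 41 mm in diameter above 46 mm, a coloured glass sample nugget glued on the lid, 61 mm tall in all, about 0.18 kg; the point lies on its axis, 30 mm above its base; z points out of the lid. It starts standing on the table, at any of five places.
- jar_pale_centre (a point): Jar of green glass, the PALEST, whitish mint green of the four: closed upright round glass jar, 46 mm in diameter up to 41 mm above its base, white lid 41 mm in diameter above 46 mm, a coloured glass sample nugget glued on the lid, 61 mm tall in all, about 0.18 kg; the point lies on its axis, 30 mm above its base; z points out of the lid. It starts standing on the table, at any of five places.
- jar_red_centre (a point): Jar of red glass, not part of the row: closed upright round glass jar, 46 mm in diameter up to 41 mm above its base, white lid 41 mm in diameter above 46 mm, a coloured glass sample nugget glued on the lid, 61 mm tall in all, about 0.18 kg; the point lies on its axis, 30 mm above its base; z points out of the lid. It starts standing on the table, at any of the same five places as the green jars.
- pad_a: One of four identical grey round felt pads (66 mm diameter, 2 mm thick) stuck in a straight row, 80 mm apart centre to centre, on a fixed pale wooden display rail 400 mm long, 84 mm wide and 12 mm thick; which letter lies at which place in the row changes. The origin is the centre of the pad's underside, 12 mm above the table, so a jar stands with its base 14 mm above the table. y runs along the rail, x across it, z up.
- pad_b: One of four identical grey round felt pads (66 mm diameter, 2 mm thick) stuck in a straight row, 80 mm apart centre to centre, on a fixed pale wooden display rail 400 mm long, 84 mm wide and 12 mm thick; which letter lies at which place in the row changes. The origin is the centre of the pad's underside, 12 mm above the table, so a jar stands with its base 14 mm above the table. y runs along the rail, x across it, z up.
- pad_c: One of four identical grey round felt pads (66 mm diameter, 2 mm thick) stuck in a straight row, 80 mm apart centre to centre, on a fixed pale wooden display rail 400 mm long, 84 mm wide and 12 mm thick; which letter lies at which place in the row changes. The origin is the centre of the pad's underside, 12 mm above the table, so a jar stands with its base 14 mm above the table. y runs along the rail, x across it, z up.
- pad_d: One of four identical grey round felt pads (66 mm diameter, 2 mm thick) stuck in a straight row, 80 mm apart centre to centre, on a fixed pale wooden display rail 400 mm long, 84 mm wide and 12 mm thick; which letter lies at which place in the row changes. The origin is the centre of the pad's underside, 12 mm above the table, so a jar stands with its base 14 mm above the table. y runs along the rail, x across it, z up.
- end_dark: Black-green block, 22 mm along the rail, 80 mm across it and 12 mm high, fixed on top of the rail at one of its two ends; it marks the dark end of the row, and a white block of the same shape marks the other, pale end. The origin is the centre of its underside, 12 mm above the table; y runs along the rail, x across it. The four pads lie 65, 145, 225 and 305 mm from it, centre to centre. Which end it is on changes.
There are look-alikes about, which are no part of the job. Leave any pink look-alike of the part that bears jar_mid_centre alone. What is shaped like the part that bears jar_dark_centre but pink is not meant.

How it is judged (in metres and radians):
At the end, for the whole second after the job is handed in: Counting from the black-green end block, the pads carry the darkest, second darkest, third darkest and palest green jar; each jar's axis is within 14 mm of its pad's centre, it stands upright (within about 6 degrees) on its pad, and is at rest ((horizontal distance between jar_dark_centre and pad_a below 0.014 m or horizontal distance between jar_dark_centre and pad_b below 0.014 m or horizontal distance between jar_dark_centre and pad_c below 0.014 m or horizontal distance between jar_dark_centre and pad_d below 0.014 m) and horizontal distance between jar_dark_centre and end_dark between 0.035 and 0.095 m and angle between each of jar_dark_centre, jar_mid_centre, jar_light_centre, jar_pale_centre's own z axis and vertical below 0.1 rad and height (world z) of jar_dark_centre between 0.04 and 0.049 m and linear speed of each of jar_dark, jar_mid, jar_light, jar_pale below 0.01 m/s and angular speed of each of jar_dark, jar_mid, jar_light, jar_pale below 0.1 rad/s and (horizontal distance between jar_mid_centre and pad_a below 0.014 m or horizontal distance between jar_mid_centre and pad_b below 0.014 m or horizontal distance between jar_mid_centre and pad_c below 0.014 m or horizontal distance between jar_mid_centre and pad_d below 0.014 m) and horizontal distance between jar_mid_centre and end_dark between 0.115 and 0.175 m and height (world z) of jar_mid_centre between 0.04 and 0.049 m and (horizontal distance between jar_light_centre and pad_a below 0.014 m or horizontal distance between jar_light_centre and pad_b below 0.014 m or horizontal distance between jar_light_centre and pad_c below 0.014 m or horizontal distance between jar_light_centre and pad_d below 0.014 m) and horizontal distance between jar_light_centre and end_dark between 0.195 and 0.255 m and height (world z) of jar_light_centre between 0.04 and 0.049 m and (horizontal distance between jar_pale_centre and pad_a below 0.014 m or horizontal distance between jar_pale_centre and pad_b below 0.014 m or horizontal distance between jar_pale_centre and pad_c below 0.014 m or horizontal distance between jar_pale_centre and pad_d below 0.014 m) and horizontal distance between jar_pale_centre and end_dark between 0.275 and 0.335 m and height (world z) of jar_pale_centre between 0.04 and 0.049 m); the robot touches nothing.
It fails at once if the red jar is shifted by more than 30 mm or tipped (distance of jar_red_centre from where it was at the start of the episode above 0.03 m or angle between jar_red_centre's own z axis and vertical above 0.35 rad).
It fails at once if a green jar is dropped, thrown or tossed (it moves faster than 0.7 m/s, the speed of a 25 mm fall, while no finger touches it) ((linear speed of jar_dark above 0.7 m/s and contact force between the fingers and jar_dark below 0.01 N) or (linear speed of jar_mid above 0.7 m/s and contact force between the fingers and jar_mid below 0.01 N) or (linear speed of jar_light above 0.7 m/s and contact force between the fingers and jar_light below 0.01 N) or (linear speed of jar_pale above 0.7 m/s and contact force between the fingers and jar_pale below 0.01 N)).
It fails at once if a green jar is knocked or laid over (tilted more than 60 degrees) (angle between any of jar_dark_centre, jar_mid_centre, jar_light_centre, jar_pale_centre's own z axis and vertical above 1.05 rad).
It also fails if it takes over 109 s, if anything falls off the work surface, if the arm or the gripper's body presses on something with over 40 N, if the wrist force passes 120 N, or if a joint passes its speed limit or range.

## Working session

There is one attempt and no reset: what is moved stays moved. The work goes in short steps, each a Python script; the robot and the scene stay as the last script left them, time stands still between calls to the robot, and variables do not carry over. Pictures are saved under pics/ and viewed, at most 14 in all, crops included, and the job is handed in when it is done.

```bash
mkdir -p pics
python3 - <<'E'
from rig import arm
import cv2,numpy as np
for n in("top","scene"):
    cv2.imwrite(f"pics/{n}0.png",arm.snapshot(n)[:,:,::-1])
    c=arm.get_calibration(n);print(n,np.round(c["intrinsics"],1).tolist(),np.round(c["cam_to_world"],3).tolist())
print(arm.grip_depth,arm.current_tool_rot(),arm.current_t())
E
```

```text
top [[447.1, 0.0, 284.3], [0.0, 447.1, 212.6], [0.0, 0.0, 1.0]] [[-0.001, -0.998, 0.059, 0.448], [-1.0, 0.003, 0.03, -0.087], [-0.03, -0.059, -0.998, 1.069], [0.0, 0.0, 0.0, 1.0]]
scene [[543.3, 0.0, 278.4], [0.0, 543.3, 202.5], [0.0, 0.0, 1.0]] [[0.071, 0.752, -0.655, 1.319], [0.997, -0.062, 0.037, -0.13], [-0.012, -0.656, -0.755, 1.001], [0.0, 0.0, 0.0, 1.0]]
0.0188 [[ 9.56278775e-01  2.92456589e-01 -2.20991361e-04]
 [ 2.92456656e-01 -9.56278197e-01  1.05547651e-03]
 [ 9.73518398e-05 -1.07396018e-03 -9.99999419e-01]] 0.1
```

View pics/top0.png

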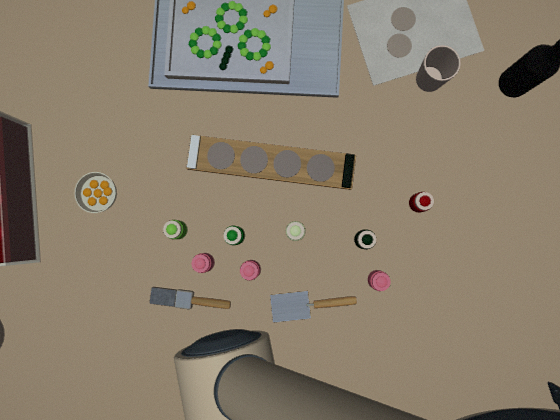

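View pics/scene0.png

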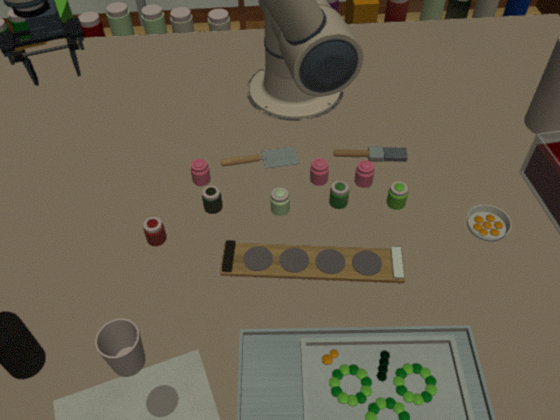

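The top view shows the light jar at (174,229), mid (233,235), pale (295,231), dark (366,239) and red (424,201). There are pink look-alikes at (202,263), (250,270) and (380,281). The rail's white block is at (193,152), the black-green block at (349,171), and the pads lie between them.

```bash
cat > h.py <<'E'
from rig import arm
import cv2,numpy as np
def ray(name,px,z):
    c=arm.get_calibration(name);M=np.array(c["cam_to_world"])
    d=M[:3,:3]@np.linalg.inv(c["intrinsics"])@[px[0],px[1],1]
    return M[:3,3]+d*(z-M[2,3])/d[2]
def blob(mask,near):
    n,l,s,c=cv2.connectedComponentsWithStats(mask.astype(np.uint8))
    k=[i for i in range(1,n) if s[i,4]>15]
    i=min(k,key=lambda i:np.hypot(*(c[i]-near)))
    p=np.argwhere(l==i)[:,::-1].astype(np.int32)
    (cx,cy),r=cv2.minEnclosingCircle(p)
    return c[i],(cx,cy),r,s[i,4]
E
python3 - <<'E'
from h import *
im=cv2.imread("pics/top0.png");hsv=cv2.cvtColor(im,cv2.COLOR_BGR2HSV)
H,S,V=[hsv[...,i].astype(int) for i in range(3)]
lid=(V>150)&((S<50)|(H>35)&(H<85)&(S<70))
for n,p in dict(light=(174,229),mid=(233,235),pale=(295,231),dark=(366,239),red=(424,201)).items():
    c,e,r,a=blob(lid,p);print(n,np.round(c,1),np.round(e,1),round(r,1),a,ray("top",e,.048).round(4))
pad=(S<45)&(V<140)&(V>60)
for p in((221,155),(254,160),(287,163),(320,167)):
    c,e,r,a=blob(pad,p);print("pad",np.round(c,1),np.round(e,1),round(r,1),a,ray("top",c,.014).round(4),hsv[p[1],p[0]])
roi=np.zeros(V.shape,bool);roi[125:195,180:360]=1
for n,m,p in(("white",(V>150)&(S<40),(193,152)),("black",V<45,(349,171))):
    c,e,r,a=blob(m&roi,p);print(n,c,a,ray("top",c,.024).round(4))
cv2.imwrite("pics/c.png",cv2.resize(np.vstack([im[120:290,150:450],cv2.cvtColor((lid*255).astype(np.uint8),8)[120:290,150:450]]),None,fx=1.75,fy=1.75,interpolation=0))
E
```

```text
light [170.9 228.8] [171. 229.] 8.6 135 [0.4719 0.2048 0.048 ]
mid [231.8 234.8] [231.5 234.5] 8.9 134 [0.459 0.065 0.048]
pale [294.8 230.3] [294.6 230.5] 9.2 255 [ 0.4679 -0.0795  0.048 ]
dark [366.7 239.1] [367. 239.] 9.0 131 [ 0.4483 -0.2436  0.048 ]
red [424.4 200.5] [424.5 200.5] 8.9 134 [ 0.5354 -0.3745  0.048 ]
pad [220.6 155.1] [220.6 155.3] 13.5 566 [0.6491 0.0972 0.014 ] [ 13  20 117]
pad [253.7 159.2] [253.6 159.3] 13.5 571 [0.6388 0.0179 0.014 ] [ 12  22 117]
pad [286.9 163.3] [286.9 163.5] 13.7 578 [ 0.6284 -0.0613  0.014 ] [  5  24 115]
pad [320.2 167.3] [320.2 167.3] 13.6 579 [ 0.6183 -0.1403  0.014 ] [  9  23 113]
white [192.92605634 150.98239437] 284 [0.6577 0.1617 0.024 ]
black [347.55932203 170.50508475] 295 [ 0.6087 -0.2039  0.024 ]
```

View pics/c.png

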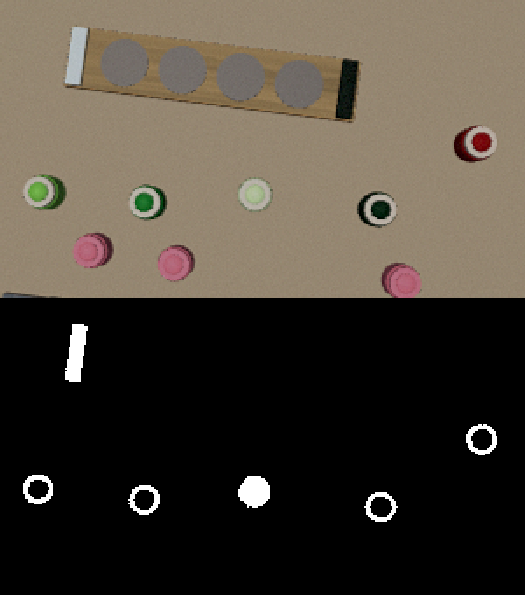

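The lid rings and the rail are cleanly segmented, and the pad spacing comes out at 80 mm. I'll place the dark jar first.

```bash
cat >> h.py <<'E'
J=dict(light=(.4719,.2048),mid=(.459,.065),pale=(.4679,-.0795),dark=(.4483,-.2436))
P=dict(pale=(.6491,.0972),light=(.6388,.0179),mid=(.6284,-.0613),dark=(.6183,-.1403))
g=arm.grip_depth; G=.027; ZS=.15
v=np.array([.992,-.128,0]);v/=np.linalg.norm(v)
def rot(y):
    z=np.array([0,0,-1.]);return np.column_stack([np.cross(y,z),y,z])
def best(p,y):
    q=np.array(arm.current_joint_positions());o=[]
    for s in(1,-1):
        j=arm.solve_ik(p,rot(s*y))
        if j is not None:o.append((np.abs(np.array(j)-q).max(),s))
    return rot(min(o)[1]*y)
def do(n):
    a,b=J[n],P[n]
    up=[*a,ZS];R=best(up,np.array([0,1.,0]))
    arm.move_to(up,R); arm.grip(.075)
    arm.move_l([*a,G-g],feed=.12); arm.grip(.03)
    print(n,"w",arm.current_width(),"f",arm.current_grasp_force())
    arm.move_l(up,feed=.12)
    up=[*b,ZS];R=best(up,v);arm.move_to(up,R)
    arm.move_l([*b,.07],feed=.15)
    f0=np.array(arm.current_force())
    arm.move_l([*b,G-g+.0145],feed=.04)
    print("w",arm.current_width(),"dF",np.round(arm.current_force()-f0,1),arm.current_ee_pos())
    arm.sleep(.2); arm.grip(.075); arm.move_l(up,feed=.15)
    print("t",arm.current_t())
E
python3 - <<'E'
from h import *
do("dark")
cv2.imwrite("pics/w1.png",arm.snapshot("wrist")[:,:,::-1])
E
```

```text
dark w 0.04525191393050673 f 30.00096479896456
w 0.04531808548308016 dF [-0.4  0.1 -0.8] [ 0.61849593 -0.1403743   0.02300734]
t 10.375
```

View pics/w1.png

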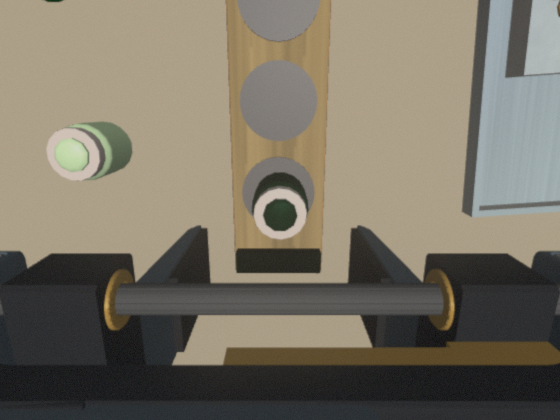

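The dark jar stands upright on its pad, with its lid at (280,212) and the black block just below. I'll do the others.

Run:
```python
from h import *
for n in("mid","light","pale"): do(n)
arm.move_to([.35,-.5,.25],best([.35,-.5,.25],v))
im=arm.snapshot("top")[:,:,::-1].copy();cv2.imwrite("pics/top1.png",im)
hsv=cv2.cvtColor(im,cv2.COLOR_BGR2HSV);H,S,V=[hsv[...,i].astype(int) for i in range(3)]
lid=(V>150)&((S<50)|(H>35)&(H<85)&(S<70))
for n,p in dict(pale=(221,153),light=(254,157),mid=(287,161),dark=(322,166)).items():
    c,e,r,a=blob(lid,p);w=ray("top",e,.062);print(n,round(r,1),a,w.round(4),"err mm",((w[:2]-P[n])*1e3).round(1))
print(arm.current_t())
```

```text
mid w 0.04548707414849297 f 30.000881612068042
w 0.04529204726517056 dF [-0.6 -0.6 -1.5] [ 0.62856094 -0.06133656  0.02297396]
t 20.4
light w 0.04516628332374508 f 30.000811197096482
w 0.045313219356206 dF [ 0.1 -0.1 -0.1] [0.63898723 0.01787637 0.02297443]
t 30.1417
pale w 0.045426704472646816 f 30.000874990364537
w 0.045599214478659895 dF [ 1.1 -0.1  1.1] [0.6492781  0.09723163 0.02296632]
t 39.65
pale 8.9 227 [0.6514 0.0955 0.062 ] err mm [ 2.3 -1.7]
light 8.7 129 [0.6419 0.0175 0.062 ] err mm [ 3.1 -0.4]
mid 8.7 129 [ 0.6314 -0.0612  0.062 ] err mm [3.  0.1]
dark 8.8 131 [ 0.6209 -0.1436  0.062 ] err mm [ 2.6 -3.3]
42.1
```

View pics/top1.png

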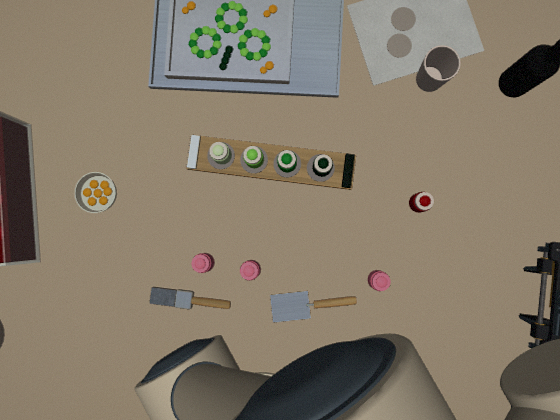

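All four jars are on their pads in the right order: pale (219,152), light (253,156), mid (287,160), dark (322,164). Each is within about 4 mm of its pad centre, and the red jar hasn't moved, so I'm handing in.

```bash
python3 -c "
from rig import arm
print(arm.sign_off())"
```

```text
the job is handed in; nothing more can be done
None
```

The job is handed in: the four green jars stand on the rail from darkest to palest, each measured within about 5 mm of its pad centre, and the red jar was left where it stood; the arm's clock read 42 s of the 109 s allowed.

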